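# Press a circuit board down onto the probes of a test jig

## Task

Take the press block by its blue grip, set its red pad flat on the green board between the four clips, and push straight down until the sprung carrier bottoms out level on its stops; hold it there firmly, with about 20 N and never more than 25 N, for at least a second so the probes can read the board. Then let the carrier rise again and put the press block back, pad down, in its grey-lined half of the tool tray, leaving everything else on the bench where it is.

Things in the scene. Friction and masses are not known exactly. Their poses are not given: they have to be found in the camera images.
- press: Press block, loose, 0.2 to 0.45 kg: red pad 76 (x) x 46 (y) mm under an aluminium block of the same outline, together 22 mm high, then a short neck and an upright blue grip 56 mm long (x), 24 mm thick (y), from 32 to 72 mm above the pad's underside. Origin: centre of the pad's underside, z up. Grip it across the 24 mm, about 52 mm up. The same either way round.
- tray: Low black tool tray, fixed, 112 (x) x 190 (y) mm, walls 12 mm high and 3 mm thick, floor 3 mm thick, divided into two equal halves along y. The half at the tray's -y end, lined grey, is the press block's; the other holds the probe tool. Origin: centre of the underside.
- press_place (a point): Centre of the grey-lined half of the tray, on its floor (3 mm above the tray's underside), with the tray's axes. The half measures 106 x 92 mm inside.
- jig: Spring-probe test jig, fixed: grey box 200 (x) x 160 (y) mm, top plate 55 mm above the bench; four black L-shaped corner guides, up to 92 mm above the bench, surround the carrier with 1.5 mm play. Origin: centre of its underside, z up.
- carrier_rest (a point): Fixed point of the jig, 76 mm above the bench: where the carrier's origin is at rest on four sprung pins. They resist a push with about 2 N at first, 0.5 N more per mm. Four hidden rubber-tipped stops under the carrier are set differently each time: it goes solid on them 4 to 14 mm below rest, felt as a sharp rise of force; about 20 N on the pad seats it fully.
- carrier: Loose black carrier plate 130 (x) x 96 (y) x 8 mm, about 0.18 kg, lying on the jig's sprung pins. A green board 100 x 66 mm lies flush in its top, held by four steel clips 3 mm high at the middles of its sides, 94 mm apart inside along x and 60 mm along y. Origin: centre of the plate's underside, z up. The board takes 25 N at most.
- probe_tool: Small yellow-handled probe tool, 82 mm long, lying in the other half of the tray; bystander.
- tweezers: Dark steel tweezers 127 mm long, lying flat on the bench; origin near the middle; bystander.
- screwdriver: Screwdriver lying on the bench; bystander.
- spare_board: Green populated circuit board 110 x 75 mm lying on the bench; bystander.
- solvent: Clear bottle, 44 mm across and 110 mm high, red cap; bystander.
- solder_reel: Grey solder reel, 52 mm across and 38 mm high, standing flat; bystander.
- parts_bin: Open red parts bin 120 x 90 x 50 mm; bystander.
Mind the look-alikes: they are no part of the job. Leave any purple or yellow look-alike of the press alone. What is shaped like the carrier but white or yellow is not meant.

How it is judged (in metres and radians):
On the way:
1. the pad, flat (2 deg), centred (10 mm) and square (9 deg) on the board, presses with over 16 N for 1 s, the carrier 3 mm or more down, on its stops and level within 1.2 deg (contact force between press and carrier above 16 N and horizontal distance between press and carrier below 0.01 m and angle between the x axis of press and the x axis of carrier, either way round below 0.157 rad and angle between the z axis of press and the z axis of carrier, either way round below 0.035 rad and z of carrier in the frame of jig below 0.073 m and angle between carrier's own z axis and vertical below 0.021 rad), for 1 s.
At the end, for the whole second after the job is handed in: The press block stands released and still, pad flat on the floor (within 3 mm and 3 degrees) in the grey-lined half of the tray, within 35 mm of its centre; the carrier has risen to its rest height (within 2 to 3 mm), lying level (within 1.7 degrees) and still between the jig's corner guides (horizontal distance between press and press_place below 0.035 m and z of press in the frame of press_place below 0.003 m and angle between press's own z axis and vertical below 0.05 rad and linear speed of each of press, carrier below 0.02 m/s and z of carrier in the frame of jig between 0.074 and 0.079 m and horizontal distance between carrier and jig below 0.005 m and angle between carrier's own z axis and vertical below 0.03 rad); the robot touches nothing.
It fails at once if the press block pushes on the carrier with more than 25 N (contact force between press and carrier above 25 N).
It fails at once if the gripper itself or the arm pushes on the carrier or the board (contact force between any of the fingers, the arm and carrier above 3 N).
It fails at once if a bystander is moved by more than 20 mm (distance of any of probe_tool, tweezers, screwdriver, spare_board, solvent, solder_reel, parts_bin from where it was at the start of the episode above 0.02 m).
It also fails if it takes over 72 s, if anything falls off the work surface, if the arm or the gripper's body presses on something with over 40 N, if the wrist force passes 120 N, or if a joint passes its speed limit or range.

## Robot

A 6-joint arm with a two-finger parallel gripper is mounted at the origin on the work surface. World frame = base frame: x ahead of the robot, y to its left, z up, the work surface at z = 0. Lengths are in mm, angles in rad, forces in N, time in s.
With the tool pointing down it reaches from about 275 to 775 mm from the base axis. Payload 14.6 kg.
Tool frame: the origin (TCP) lies between the finger pads; the fingertips stand 11 mm ahead of it and the grasp point (between the pads) lies 8 mm behind it; z points along the fingers, y is the line along which they close (so a half turn about z gives the same grasp; the last joint's range is limited). The gripper opens to 85 mm and grips with 20 to 120 N. Pads are 22 mm wide; open, the fingers measure 114 mm over their backs; the gripper's body (76 mm by 85 mm) begins 54 mm behind the grasp point. The pads swing forward as they close: fully open they stand 13 mm farther back than shut.
Start: joints at [0.985, 0.263, -0.048, 1.259, 0, 1.415], TCP at [219.244, 477.033, 242.278] pointing down, gripper open.
Joint ranges: [-2.65, 2.65], [-0.89, 1.7], [-1.18, 1.37], [-2.13, 2.11], [-1.35, 1.29], [-3.14, 3.14]. Speed limits (rad/s): [1.89, 1.89, 2.57, 2.79, 3.14, 3.14].

## Interface

Orientations are given as a unit quaternion [x, y, z, w].
In Python, from station import state, camera, workorder gives the robot as it stands.
- The arm moves only by the tool arm_command, never from a script. Its arguments are lists of equal length, an entry for each row: "grip": the finger opening in m, from 0 to 0.0854; "travel": the shift along the world's x, y, z in m, a list of three; "turn": the turn about the world's z in rad. In form: {"grip": [grip, ...], "travel": [[dx, dy, dz], ...], "turn": [turn, ...]}. A call has 1 to 8 rows; each row is the pose to reach, as a shift and turn from the pose commanded when the call began; what a row does not reach only later rows make up. A row lasts 1/8 s, in which the tool goes at most 62.5 mm and 10.7 degrees, less where a joint would pass 70% of its speed; a pose out of reach is approached as far as the arm can. A call with a gripper value outside its range is refused whole. The fingers move at their own pace and stop on an object; "grip_force" is the grip in N (left out, the last holds). Time passes only in rows, so rows that repeat a pose let the fingers close. It gives the time, the measured TCP pose, the force, the opening and the grip force at its end, in the units of the state.
- state(): the state, without advancing time (a new reading comes with each control period).
- camera(name): name is "side" or "top"; returns a dict with "image" (400x640x3 uint8, blue, green, red), "z_map" (400x640 float32, mm along the optical axis (not along the pixel's ray), 0 where there is no reading), "mtx" (3x3 intrinsics, pixels), "k1" (the pictures are not rectified: a ray, as slopes to the right and down, at radius r is drawn at 1 + k1 r^2 times it, then the intrinsics apply), "extrinsics" (4x4, takes a point from camera to world coordinates). Camera axes: x right, y down, z forward; pixel columns grow to the right and rows downward; lengths in mm; the calibration is good to about 2 mm. A picture is of the moment at which its call begins.
- workorder.close_job(): hands the job in; it is judged then, once.
The state is a dict: "time": time; "q": joint angles; "qvel": joint speeds; "joint_torque": joint torques, N m; "tcp_pos": TCP position; "eef_rot": TCP orientation; "force": force on the tool from outside, world axes, zero at the start; "wrist_torque": the same for the moment, N m; "grip_width": finger opening in mm; "gripper_force": force on a finger pad.
Only numpy, scipy, OpenCV 4.12 (cv2) and the standard library are available. Lean on these libraries where they do the work, as an engineer would, in place of code of your own. Each camera call takes 0.05 s, during which the arm holds its last target. There are 200 camera calls.

## Working session

There is one attempt and no reset: what is moved stays moved. The work goes in short steps, Python scripts to look and compute and a tool call to move; the robot and the scene stay as the last step left them, time stands still between calls to the robot, and variables do not carry over. Pictures are saved under pics/ and viewed, at most 10 in all, crops included, and the job is handed in when it is done.

Besides the shell and the picture viewer there is one more tool, called as name(argument=value, ...) on one line, values as JSON. arm_command: Moves the arm, as the interface text tells. Its arguments: {"type":"object","properties":{"grip":{"type":"array","items":{"type":"number"}},"travel":{"type":"array","items":{"type":"array","items":{"type":"number"}}},"turn":{"type":"array","items":{"type":"number"}},"grip_force":{"type":"number"}},"required":["grip","travel","turn"]}

```bash
mkdir -p pics; cat > h.py <<'E'
import numpy as np, cv2
from station import state, camera, workorder
def pts(c):
    "world coordinates of every pixel (mm)"
    h,w=c["z_map"].shape
    u,v=np.meshgrid(np.arange(w),np.arange(h))
    s=rays(c,np.stack([u,v],-1).reshape(-1,2)).reshape(h,w,3)
    P=s*c["z_map"][...,None]
    E=np.array(c["extrinsics"]); return P@E[:3,:3].T+E[:3,3]
def rays(c,uv):
    k=np.array([c["k1"],0,0,0,0],float)
    p=cv2.undistortPoints(np.array(uv,float).reshape(-1,1,2),np.array(c["mtx"]),k).reshape(-1,2)
    return np.c_[p,np.ones(len(p))]
def plane(c,uv,z):
    E=np.array(c["extrinsics"]); d=rays(c,uv)@E[:3,:3].T; o=E[:3,3]
    return o+d*((z-o[2])/d[:,2:])
E
python3 - <<'E'
from h import *
print(state())
for n in("top","side"):
    c=camera(n); cv2.imwrite(f"pics/{n}0.png",c["image"]); print(n,c["mtx"],c["k1"],c["extrinsics"],(c["z_map"]>0).mean())
E
```

```text
{'time': 0.0, 'q': array([ 9.84681537e-01,  2.63499484e-01, -4.89477091e-02,  1.25939565e+00,
       -6.00688292e-06,  1.41551410e+00]), 'qvel': array([ 0.00034759, -0.00118776, -0.00028212,  0.00101878,  0.00017211,
        0.00047391]), 'joint_torque': array([-3.33040080e-04, -6.37622595e+01,  3.84555674e+01,  1.42913859e-02,
       -2.71231129e-04, -3.08499602e-05]), 'tcp_pos': array([219.10157773, 476.7988229 , 241.83328932]), 'eef_rot': array([ 2.13754076e-01,  9.76887364e-01, -4.88802647e-04, -1.86759125e-04]), 'force': array([ 0.44897799, -0.95342301,  0.57125255]), 'wrist_torque': array([0.02784184, 0.00010993, 0.01063925]), 'gripper_force': 0.0, 'grip_width': 85.64648510227038}
top [[511.62796263   0.         315.46008007]
 [  0.         511.62796263 194.34856734]
 [  0.           0.           1.        ]] -0.08827366062636906 [[-2.50662768e-02 -9.96469598e-01  8.01250376e-02  4.08333253e+02]
 [-9.99680727e-01  2.52406465e-02  1.16396862e-03 -8.03717346e+00]
 [-3.18226709e-03 -8.00702795e-02 -9.96784141e-01  1.43065373e+03]
 [ 0.00000000e+00  0.00000000e+00  0.00000000e+00  1.00000000e+00]] 0.996234375
side [[443.21658952   0.         323.85246567]
 [  0.         443.21658952 196.71196847]
 [  0.           0.           1.        ]] -0.0939094146415698 [[ 7.74679132e-01 -4.44579665e-01  4.49690075e-01 -6.94433981e+01]
 [-6.32346544e-01 -5.48207071e-01  5.47363550e-01 -7.38009279e+02]
 [ 3.17657508e-03 -7.08391085e-01 -7.05812993e-01  1.00315576e+03]
 [ 0.00000000e+00  0.00000000e+00  0.00000000e+00  1.00000000e+00]] 0.99595703125
```

View pics/top0.png

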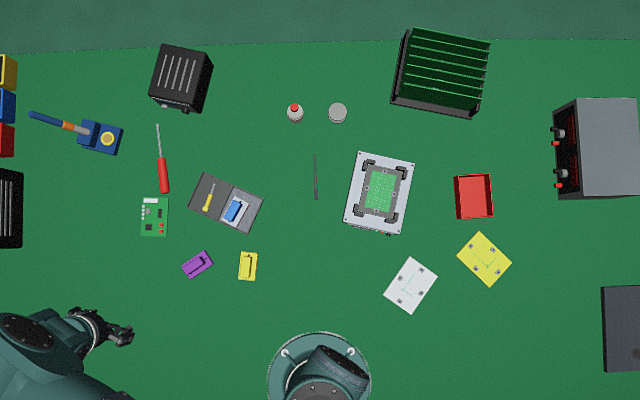

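View pics/side0.png

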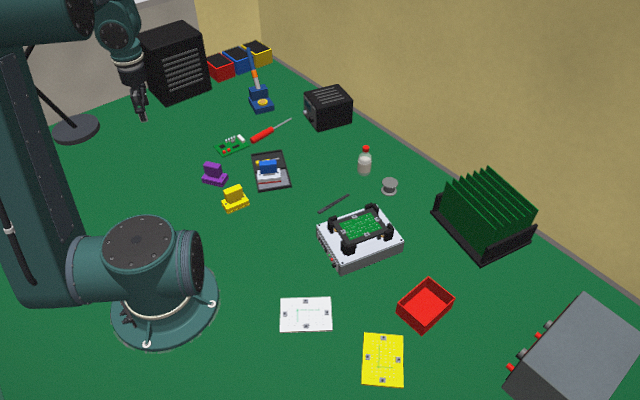

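Top view: the arm is left of the bench, the press sits in the tray at (235,210) and the jig is at (380,190). Candidates for the press are the blue grip in the tray at (235,210), the purple one at (197,264), the yellow one at (248,265) and the blue iron stand at (100,137). I choose the one with the blue grip in the tray's grey half. Candidates for the carrier are the black one in the jig at (380,190), the white at (410,285) and the yellow at (484,258). I choose the one in the jig.

```bash
python3 - <<'E'
from h import *
def rect(n,X):
    r=cv2.minAreaRect(X[:,:2].astype(np.float32)); print(n,np.round(r[0],1),np.round(r[1],1),round(r[2],1),'z',np.round(np.percentile(X[:,2],[5,50,95]),1),len(X))
c=camera("top"); s=camera("side")
def hsv(c): return cv2.cvtColor(c["image"],cv2.COLOR_BGR2HSV)
def win(m,u0,v0,u1,v1):
    w=np.zeros(m.shape,bool); w[v0:v1,u0:u1]=1; return w&m
def contour_rect(n,c,m,z):
    k=cv2.morphologyEx(m.astype(np.uint8),cv2.MORPH_CLOSE,np.ones((3,3)))
    cs,_=cv2.findContours(k,cv2.RETR_EXTERNAL,cv2.CHAIN_APPROX_NONE); q=max(cs,key=cv2.contourArea).reshape(-1,2)
    X=plane(c,q,z); rect(n,X)
P=pts(c); H=hsv(c)
blue=(H[...,0]>100)&(H[...,0]<125)&(H[...,1]>120)&(H[...,2]>60)
m=win(blue,185,170,270,240); rect("grip all",P[m]); rect("grip top",P[m&(P[...,2]>64)]); contour_rect("grip ct",c,m&(P[...,2]>55),72)
t=win(P[...,2]>-50,180,165,270,240)
m=t&~((H[...,0]>40)&(H[...,0]<90)&(H[...,1]>110)); contour_rect("tray",c,m,12)
for z0,z1,zz,n in((45,62,55,"plate"),(86,97,92,"guides")):
    m=win((P[...,2]>z0)&(P[...,2]<z1),335,140,425,245); rect(n,P[m]); contour_rect(n,c,m,zz)
g=win((H[...,0]>40)&(H[...,0]<90)&(H[...,1]>90)&(P[...,2]>72),335,140,425,245); rect("board",P[g]); contour_rect("board",c,g,84)
S=pts(s); Hs=hsv(s)
b=(Hs[...,0]>100)&(Hs[...,0]<125)&(Hs[...,1]>120)&(Hs[...,2]>50)
m=win(b,240,140,300,200); rect("side grip",S[m]); rect("side top",S[m&(S[...,2]>66)])
m=win((Hs[...,0]>40)&(Hs[...,0]<90)&(Hs[...,1]>90)&(S[...,2]>76)&(S[...,2]<90),320,200,400,260); rect("side board",S[m])
for n,a in(("top",c["image"][160:250,170:270]),):
    cv2.imwrite("pics/crop1.png",cv2.resize(a,None,fx=5,fy=5,interpolation=cv2.INTER_CUBIC))
E
```

```text
grip all [480.4 216.8] [22.8 55.1] 60.5 z [64.6 72.5 76.9] 191
grip top [480.1 216.9] [22.8 54.5] 60.5 z [67.2 72.8 77. ] 182
grip ct [480.  216.4] [24.3 55. ] 60.0 z [72. 72. 72.] 48
tray [505.8 248.1] [192.1 113.3] 64.5 z [12. 12. 12.] 193
plate [ 521.1 -177.7] [160.9 201.5] 76.0 z [47.8 53.1 58. ] 2159
plate [ 520.3 -176.6] [159.7 200.2] 76.0 z [55. 55. 55.] 253
guides [ 521.4 -177.7] [119.5 153. ] 75.8 z [86.2 88.6 93.8] 422
guides [ 473.5 -185.7] [80.6 68.9] 6.0 z [92. 92. 92.] 160
board [ 473.2 -129.2] [114.8 249.8] 52.8 z [78.1 82.6 88.2] 866
board [ 521.4 -177.5] [66.  99.7] 75.8 z [84. 84. 84.] 122
side grip [499.4 247.2] [101.2  61.1] 62.9 z [33.4 64.7 79.1] 218
side top [478.2 215.7] [26.2 51.9] 63.5 z [67.4 76.3 79.6] 105
side board [ 513.3 -169.9] [ 90.9 126.3] 84.6 z [83.1 86.1 88.8] 625
```

View pics/crop1.png

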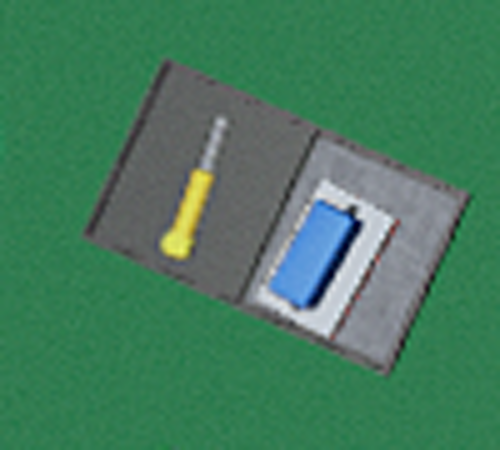

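The crop confirms the blue-gripped press with its red pad edge, standing in the grey half at about crop (315,255); the probe tool is in the other half.

arm_command(grip=[0.0854,0.0854,0.0854,0.0854,0.0854,0.0854,0.0854,0.0854], travel=[[0.261,-0.26,-0.1],[0.261,-0.26,-0.1],[0.261,-0.26,-0.1],[0.261,-0.26,-0.1],[0.261,-0.26,-0.1],[0.261,-0.26,-0.1],[0.261,-0.26,-0.1],[0.261,-0.26,-0.1]], turn=[-0.0925,-0.0925,-0.0925,-0.0925,-0.0925,-0.0925,-0.0925,-0.0925], grip_force=70)

```text
time: 1.2
tcp_pos: [480.1, 216.8, 142.1]
eef_rot: [0.259, 0.966, -0.0, -0.0]
force: [-0.0, 0.1, -0.3]
grip_width: 85.6
gripper_force: 0.0
```

arm_command(grip=[0.0854,0.0854,0.0854,0.0854,0.0854,0.0854], travel=[[0,0,-0.03],[0,0,-0.06],[0,0,-0.08],[0,0,-0.095],[0,0,-0.095],[0,0,-0.095]], turn=[0,0,0,0,0,0])

```text
time: 1.95
tcp_pos: [480.2, 217.8, 48.1]
eef_rot: [0.258, 0.966, 0.0, 0.0]
force: [0.3, -0.7, 0.4]
grip_width: 85.5
gripper_force: 0.0
```

arm_command(grip=[0.015,0.015,0.015,0.015,0.015,0.015,0.015,0.015], travel=[[0,0,0],[0,0,0],[0,0,0],[0,0,0],[0,0,0],[0,0,0],[0,0,0],[0,0,0]], turn=[0,0,0,0,0,0,0,0], grip_force=70)

```text
time: 2.95
tcp_pos: [480.4, 217.0, 47.5]
eef_rot: [0.259, 0.966, 0.0, 0.0]
force: [-0.2, -0.1, 5.2]
grip_width: 23.2
gripper_force: 68.4
```

arm_command(grip=[0.015,0.015,0.015,0.015,0.015,0.015,0.015,0.015], travel=[[0,0,0.01],[0,0,0.03],[0,0,0.06],[0,0,0.09],[0,0,0.125],[0,0,0.125],[0,0,0.125],[0,0,0.125]], turn=[0,0,0,0,0,0,0,0])

```text
time: 3.95
tcp_pos: [479.6, 216.9, 171.3]
eef_rot: [0.259, 0.966, -0.0, -0.001]
force: [0.7, -0.0, -2.2]
grip_width: 23.1
gripper_force: 69.1
```

```bash
python3 - <<'E'
from h import *
s=camera("side"); cv2.imwrite("pics/lift.png",cv2.resize(s["image"][60:240,180:360],None,fx=3,fy=3)); print(state()["force"],state()["wrist_torque"],state()["tcp_pos"])
E
```

```text
[ 0.38910901  0.61440897 -2.21793265] [-0.01273928 -0.05412782 -0.02170013] [479.72303908 216.88308973 171.37925787]
```

View pics/lift.png

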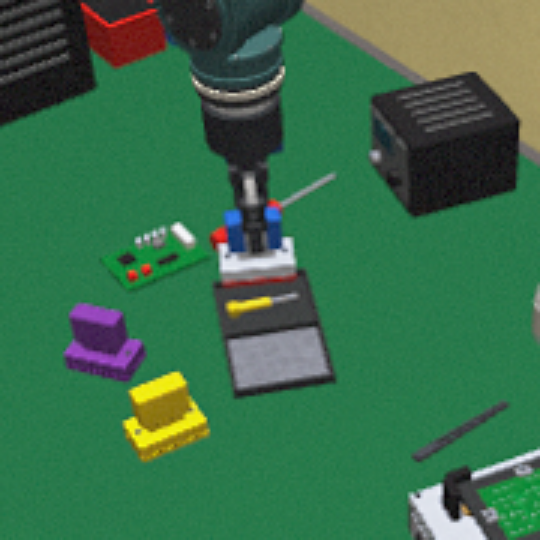

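Press lifted squarely, upright at crop (255,245). Going above the jig.

arm_command(grip=[0.015,0.015,0.015,0.015,0.015,0.015,0.015,0.015], travel=[[0.004,-0.035,0],[0.009,-0.09,0],[0.015,-0.15,0],[0.022,-0.21,0],[0.028,-0.27,0],[0.034,-0.33,0],[0.039,-0.375,0],[0.041,-0.3945,0]], turn=[0.03,0.07,0.11,0.15,0.19,0.23,0.26,0.276])

```text
time: 5.0
tcp_pos: [521.0, -179.8, 171.4]
eef_rot: [0.124, 0.992, 0.0, -0.001]
force: [0.1, -0.0, -2.3]
grip_width: 22.9
gripper_force: 69.4
```

arm_command(grip=[0.015,0.015,0.015,0.015], travel=[[0,0,0],[0,0,-0.01],[0,0,-0.02],[0,0,-0.02]], turn=[0,0,0,0])

```text
time: 5.5
tcp_pos: [520.7, -176.5, 151.3]
eef_rot: [0.123, 0.992, 0.0, -0.001]
force: [0.7, -1.0, -2.6]
grip_width: 23.3
gripper_force: 69.4
```

```bash
python3 - <<'E'
from h import *
s=camera("side"); t=camera("top")
a=cv2.resize(s["image"][130:290,280:440],(560,560)); cv2.imwrite("pics/above.png",a)
H=cv2.cvtColor(t["image"],cv2.COLOR_BGR2HSV); P=pts(t)
w=np.zeros(H.shape[:2],bool); w[120:260,330:430]=1
m=w&(H[...,0]>100)&(H[...,0]<125)&(H[...,1]>120)&(H[...,2]>60)
print(m.sum(),np.round(cv2.minAreaRect(P[m][:,:2].astype(np.float32)),1) if 0 else cv2.minAreaRect(P[m][:,:2].astype(np.float32)), np.median(P[m][:,2]) )
fs=[]
for i in range(6): camera("side"); fs.append(state()["force"])
st=state();print(np.mean(fs,0),np.std(fs,0),st["tcp_pos"],st["eef_rot"])
E
```

```text
0 ((0.0, 0.0), (0.0, 0.0), 0.0) nan
[ 0.19189899 -0.10114837 -2.1981067 ] [0.42504174 0.16347411 0.35416491] [ 521.34408298 -177.50597427  152.46106027] [ 1.23352630e-01  9.92362883e-01 -7.12459480e-05  1.77339184e-04]
  return _methods._mean(a, axis=axis, dtype=dtype,
  ret = ret.dtype.type(ret / rcount)
```

View pics/above.png

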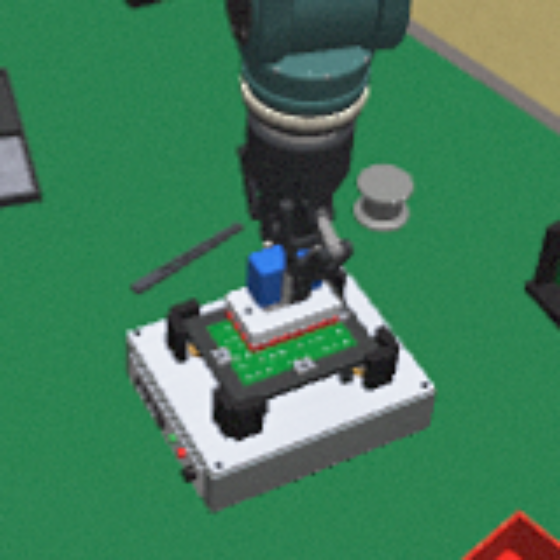

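```bash
python3 - <<'E'
from h import *
s=camera("side")
H=cv2.cvtColor(s["image"],cv2.COLOR_BGR2HSV)
m=((H[...,0]<8)|(H[...,0]>172))&(H[...,1]>130)&(H[...,2]>60); w=np.zeros(m.shape,bool); w[205:240,335:385]=1; m&=w
v,u=np.nonzero(m); print(len(u))
# lowest red pixel per column -> lower pad edge
lo=np.array([(x,v[u==x].max()+.5) for x in np.unique(u)]); X=plane(s,lo,108)[:,:2]
R=np.array([[.969,-.245],[.245,.969]])
print(np.round(np.c_[lo,(X-[521.3,-177.5])@R.T],1))
E
```

```text
32
[[345.  220.5 -39.2  17.5]
 [347.  222.5 -37.5   8.7]
 [349.  225.5 -37.6  -3.2]
 [351.  228.5 -37.6 -14.9]
 [352.  229.5 -36.9 -19.2]
 [353.  229.5 -34.4 -20.3]
 [354.  229.5 -32.  -21.4]
 [355.  228.5 -28.  -19.4]
 [356.  228.5 -25.5 -20.6]
 [357.  227.5 -21.4 -18.5]
 [358.  227.5 -19.  -19.7]
 [359.  227.5 -16.6 -20.8]
 [360.  226.5 -12.5 -18.8]
 [361.  226.5 -10.  -19.9]
 [362.  226.5  -7.6 -21.1]
 [364.  225.5  -1.  -20.2]
 [365.  225.5   1.5 -21.3]
 [367.  224.5   8.1 -20.5]
 [368.  224.5  10.5 -21.6]
 [369.  223.5  14.7 -19.6]
 [370.  223.5  17.2 -20.7]
 [371.  222.5  21.4 -18.7]
 [372.  222.5  23.9 -19.9]
 [373.  222.5  26.3 -21. ]
 [374.  222.5  28.8 -22.1]
 [375.  221.5  33.1 -20.1]
 [376.  221.5  35.5 -21.3]]
```

Aligned within 2–3 mm and square. Descending.

arm_command(grip=[0.015,0.015,0.015,0.015,0.015,0.015,0.015,0.015], travel=[[0,0,-0.008],[0,0,-0.014],[0,0,-0.018],[0,0,-0.02],[0,0,-0.021],[0,0,-0.022],[0,0,-0.022],[0,0,-0.022]], turn=[0,0,0,0,0,0,0,0])

```text
time: 6.95
tcp_pos: [521.3, -177.5, 130.4]
eef_rot: [0.123, 0.992, -0.0, 0.0]
force: [-0.2, 0.0, -2.3]
grip_width: 23.3
gripper_force: 69.4
```

arm_command(grip=[0.015,0.015,0.015,0.015,0.015,0.015,0.015,0.015], travel=[[0,0,-0.0005],[0,0,-0.001],[0,0,-0.0015],[0,0,-0.002],[0,0,-0.0025],[0,0,-0.003],[0,0,-0.003],[0,0,-0.003]], turn=[0,0,0,0,0,0,0,0])

```text
time: 7.95
tcp_pos: [521.3, -177.5, 127.3]
eef_rot: [0.123, 0.992, -0.0, 0.0]
force: [-0.1, -0.1, -1.7]
grip_width: 23.1
gripper_force: 69.4
```

arm_command(grip=[0.015,0.015,0.015,0.015,0.015], travel=[[0,0,-0.0005],[0,0,-0.001],[0,0,-0.0015],[0,0,-0.0015],[0,0,-0.0015]], turn=[0,0,0,0,0])

```text
time: 8.57
tcp_pos: [521.2, -177.5, 125.8]
eef_rot: [0.123, 0.992, -0.0, 0.0]
force: [0.1, 0.2, -0.2]
grip_width: 23.2
gripper_force: 69.4
```

arm_command(grip=[0.015,0.015,0.015,0.015,0.015], travel=[[0,0,-0.0005],[0,0,-0.001],[0,0,-0.0015],[0,0,-0.0015],[0,0,-0.0015]], turn=[0,0,0,0,0])

```text
time: 9.2
tcp_pos: [521.3, -177.5, 124.3]
eef_rot: [0.123, 0.992, -0.0, 0.0]
force: [-0.1, -0.6, 0.3]
grip_width: 23.6
gripper_force: 69.5
```

arm_command(grip=[0.015,0.015,0.015], travel=[[0,0,-0.0005],[0,0,-0.0005],[0,0,-0.0005]], turn=[0,0,0])

```text
time: 9.57
tcp_pos: [521.3, -177.5, 123.8]
eef_rot: [0.123, 0.992, -0.0, 0.0]
force: [-0.4, -0.3, 0.8]
grip_width: 23.6
gripper_force: 69.5
```

arm_command(grip=[0.015,0.015,0.015], travel=[[0,0,-0.0005],[0,0,-0.0005],[0,0,-0.0005]], turn=[0,0,0])

```text
time: 9.95
tcp_pos: [521.3, -177.5, 123.3]
eef_rot: [0.123, 0.992, -0.0, 0.0]
force: [0.1, -0.6, 0.7]
grip_width: 22.8
gripper_force: 69.5
```

arm_command(grip=[0.015,0.015,0.015], travel=[[0,0,-0.0005],[0,0,-0.0005],[0,0,-0.0005]], turn=[0,0,0])

```text
time: 10.32
tcp_pos: [521.2, -177.5, 122.8]
eef_rot: [0.123, 0.992, -0.0, -0.0]
force: [0.2, -0.8, 1.2]
grip_width: 23.2
gripper_force: 69.6
```

arm_command(grip=[0.015,0.015,0.015], travel=[[0,0,-0.0005],[0,0,-0.0005],[0,0,-0.0005]], turn=[0,0,0])

```text
time: 10.7
tcp_pos: [521.3, -177.5, 122.3]
eef_rot: [0.123, 0.992, -0.0, 0.0]
force: [-0.4, -0.6, 0.4]
grip_width: 22.8
gripper_force: 69.6
```

arm_command(grip=[0.015,0.015,0.015], travel=[[0,0,-0.0005],[0,0,-0.0005],[0,0,-0.0005]], turn=[0,0,0])

```text
time: 11.08
tcp_pos: [521.2, -177.5, 121.8]
eef_rot: [0.123, 0.992, -0.0, -0.0]
force: [-0.1, 0.8, 2.0]
grip_width: 23.0
gripper_force: 69.6
```

arm_command(grip=[0.015,0.015,0.015], travel=[[0,0,-0.0005],[0,0,-0.0005],[0,0,-0.0005]], turn=[0,0,0])

```text
time: 11.45
tcp_pos: [521.2, -177.5, 121.3]
eef_rot: [0.123, 0.992, -0.0, 0.0]
force: [0.1, -0.9, 2.3]
grip_width: 23.1
gripper_force: 69.7
```

arm_command(grip=[0.015,0.015,0.015], travel=[[0,0,-0.0005],[0,0,-0.0005],[0,0,-0.0005]], turn=[0,0,0])

```text
time: 11.82
tcp_pos: [521.3, -177.5, 120.8]
eef_rot: [0.123, 0.992, -0.0, 0.0]
force: [-0.1, -0.6, 2.7]
grip_width: 23.7
gripper_force: 69.7
```

arm_command(grip=[0.015,0.015,0.015], travel=[[0,0,-0.0005],[0,0,-0.0005],[0,0,-0.0005]], turn=[0,0,0])

```text
time: 12.2
tcp_pos: [521.2, -177.5, 120.3]
eef_rot: [0.123, 0.992, 0.0, 0.0]
force: [0.4, -1.3, 3.8]
grip_width: 23.0
gripper_force: 69.7
```

arm_command(grip=[0.015,0.015,0.015], travel=[[0,0,-0.0003],[0,0,-0.0003],[0,0,-0.0003]], turn=[0,0,0])

```text
time: 12.58
tcp_pos: [521.2, -177.5, 120.0]
eef_rot: [0.123, 0.992, -0.0, -0.0]
force: [-0.4, -0.7, 2.5]
grip_width: 23.6
gripper_force: 69.7
```

arm_command(grip=[0.015,0.015,0.015], travel=[[0,0,-0.0003],[0,0,-0.0003],[0,0,-0.0003]], turn=[0,0,0])

```text
time: 12.95
tcp_pos: [521.3, -177.5, 119.7]
eef_rot: [0.123, 0.992, -0.0, 0.0]
force: [-0.6, 0.1, 2.5]
grip_width: 23.1
gripper_force: 69.8
```

Noise only; still on springs. Continuing.

arm_command(grip=[0.015,0.015,0.015], travel=[[0,0,-0.0005],[0,0,-0.0005],[0,0,-0.0005]], turn=[0,0,0])

```text
time: 13.32
tcp_pos: [521.3, -177.5, 119.2]
eef_rot: [0.123, 0.992, -0.0, 0.0]
force: [-1.2, -0.1, 4.3]
grip_width: 23.6
gripper_force: 69.8
```

arm_command(grip=[0.015,0.015,0.015], travel=[[0,0,-0.0005],[0,0,-0.0005],[0,0,-0.0005]], turn=[0,0,0])

```text
time: 13.7
tcp_pos: [521.3, -177.5, 118.7]
eef_rot: [0.123, 0.992, -0.0, -0.0]
force: [-0.5, -1.0, 2.8]
grip_width: 23.3
gripper_force: 69.8
```

arm_command(grip=[0.015,0.015,0.015], travel=[[0,0,-0.0005],[0,0,-0.0005],[0,0,-0.0005]], turn=[0,0,0])

```text
time: 14.08
tcp_pos: [521.3, -177.5, 118.2]
eef_rot: [0.123, 0.992, -0.0, 0.0]
force: [0.2, -0.4, 3.6]
grip_width: 23.3
gripper_force: 69.9
```

arm_command(grip=[0.015,0.015,0.015], travel=[[0,0,-0.0005],[0,0,-0.0005],[0,0,-0.0005]], turn=[0,0,0])

```text
time: 14.45
tcp_pos: [521.2, -177.5, 117.7]
eef_rot: [0.123, 0.992, -0.0, -0.0]
force: [0.0, -0.9, 3.8]
grip_width: 23.6
gripper_force: 69.9
```

arm_command(grip=[0.015,0.015,0.015], travel=[[0,0,-0.0005],[0,0,-0.0005],[0,0,-0.0005]], turn=[0,0,0])

```text
time: 14.82
tcp_pos: [521.2, -177.5, 117.2]
eef_rot: [0.123, 0.992, -0.0, 0.0]
force: [-0.3, 0.2, 3.6]
grip_width: 23.3
gripper_force: 69.9
```

arm_command(grip=[0.015,0.015,0.015], travel=[[0,0,-0.0005],[0,0,-0.0005],[0,0,-0.0005]], turn=[0,0,0])

```text
time: 15.2
tcp_pos: [521.3, -177.5, 116.7]
eef_rot: [0.123, 0.992, -0.0, 0.0]
force: [-0.7, -0.5, 4.7]
grip_width: 23.1
gripper_force: 70.0
```

arm_command(grip=[0.015,0.015,0.015], travel=[[0,0,-0.0005],[0,0,-0.0005],[0,0,-0.0005]], turn=[0,0,0])

```text
time: 15.58
tcp_pos: [521.2, -177.5, 116.2]
eef_rot: [0.123, 0.992, 0.0, 0.0]
force: [-0.6, -0.7, 4.6]
grip_width: 23.1
gripper_force: 70.0
```

arm_command(grip=[0.015,0.015,0.015], travel=[[0,0,-0.0005],[0,0,-0.0005],[0,0,-0.0005]], turn=[0,0,0])

```text
time: 15.95
tcp_pos: [521.2, -177.5, 115.7]
eef_rot: [0.123, 0.992, 0.0, -0.0]
force: [-0.4, -0.3, 4.8]
grip_width: 23.1
gripper_force: 70.0
```

arm_command(grip=[0.015,0.015,0.015], travel=[[0,0,-0.0005],[0,0,-0.0005],[0,0,-0.0005]], turn=[0,0,0])

```text
time: 16.32
tcp_pos: [521.3, -177.5, 115.2]
eef_rot: [0.123, 0.992, -0.0, 0.0]
force: [0.1, -1.1, 4.5]
grip_width: 23.1
gripper_force: 70.0
```

arm_command(grip=[0.015,0.015,0.015], travel=[[0,0,-0.0005],[0,0,-0.0005],[0,0,-0.0005]], turn=[0,0,0])

```text
time: 16.7
tcp_pos: [521.2, -177.5, 114.7]
eef_rot: [0.123, 0.992, -0.0, 0.0]
force: [-0.8, -0.3, 6.3]
grip_width: 23.2
gripper_force: 70.2
```

arm_command(grip=[0.015,0.015,0.015], travel=[[0,0,-0.0003],[0,0,-0.0003],[0,0,-0.0003]], turn=[0,0,0])

```text
time: 17.08
tcp_pos: [521.3, -177.5, 114.6]
eef_rot: [0.123, 0.992, -0.0, 0.0]
force: [-0.4, 0.7, 8.0]
grip_width: 23.6
gripper_force: 70.8
```

arm_command(grip=[0.015,0.015,0.015], travel=[[0,0,-0.0003],[0,0,-0.0003],[0,0,-0.0003]], turn=[0,0,0])

```text
time: 17.45
tcp_pos: [521.3, -177.5, 114.4]
eef_rot: [0.123, 0.992, -0.0, 0.0]
force: [-1.1, 0.7, 9.9]
grip_width: 23.3
gripper_force: 71.1
```

arm_command(grip=[0.015,0.015,0.015,0.015], travel=[[0,0,-0.0003],[0,0,-0.0005],[0,0,-0.0005],[0,0,-0.0005]], turn=[0,0,0,0])

```text
time: 17.95
tcp_pos: [521.3, -177.4, 114.2]
eef_rot: [0.123, 0.992, -0.0, 0.0]
force: [-2.4, 2.0, 15.0]
grip_width: 23.5
gripper_force: 71.6
```

arm_command(grip=[0.015,0.015,0.015,0.015], travel=[[0,0,-0.0002],[0,0,-0.0002],[0,0,-0.0002],[0,0,-0.0002]], turn=[0,0,0,0])

```text
time: 18.45
tcp_pos: [521.3, -177.5, 114.2]
eef_rot: [0.123, 0.992, -0.0, 0.0]
force: [-4.5, 1.5, 17.5]
grip_width: 23.0
gripper_force: 71.8
```

```bash
python3 - <<'E'
from h import *
f=[]
for i in range(10): s=camera("side"); f.append(state()["force"])
print(np.mean(f,0),np.max(f,0),state()["eef_rot"],state()["wrist_torque"])
cv2.imwrite("pics/press.png",cv2.resize(s["image"][150:290,300:440],(560,560)))
E
```

```text
[-3.83684877  1.79386362 17.40423093] [-2.97881178  2.74391199 18.1699494 ] [ 1.23292540e-01  9.92370267e-01 -1.47237619e-04  4.25644838e-04] [3.07115233e-01 8.53306616e-01 3.74629942e-04]
```

View pics/press.png

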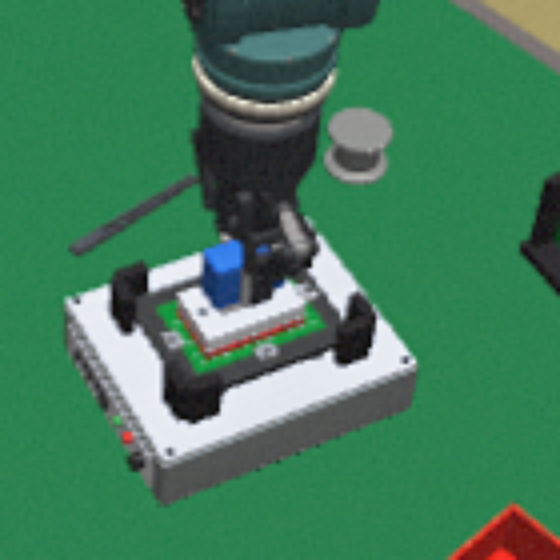

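The pad sits squarely between the clips, holding at about 19.6 N. I'll check that it's level while holding.

```bash
python3 - <<'E'
from h import *
cs=[camera("side") for i in range(12)]
c=dict(cs[0]); c["z_map"]=np.median([x["z_map"] for x in cs],0).astype(np.float32); P=pts(c)
H=cv2.cvtColor(c["image"],cv2.COLOR_BGR2HSV)
R=np.array([[.969,-.245],[.245,.969]]); L=(P[...,:2]-[521.3,-177.5])@R.T; x,y=L[...,0],L[...,1]; z=P[...,2]
def fit(n,m):
    A=np.c_[x[m],y[m],np.ones(m.sum())]; b=z[m]
    for _ in range(3):
        k=np.linalg.lstsq(A,b,rcond=None)[0]; r=b-A@k; g=abs(r)<2.5*r.std(); A,b=A[g],b[g]
    se=r.std()*np.sqrt(np.diag(np.linalg.inv(A.T@A)))
    print(n,len(b),np.round(np.degrees(k[:2]),2),"+-",np.round(np.degrees(se[:2]),2),"h",round(k[2],1),"sd",round(r.std(),2))
red=((H[...,0]<8)|(H[...,0]>172))&(H[...,1]>100)
fit("jig",(abs(x)<97)&(abs(y)<77)&((abs(x)>78)|(abs(y)>62))&(z>48)&(z<62))
green=(H[...,0]>40)&(H[...,0]<85)&(H[...,1]>100)
fit("board",green&(abs(x)<50)&(abs(y)<34)&(z>60)&(z<84))
fit("carrier",(abs(x)<62)&(abs(y)<46)&((abs(x)>40)|(abs(y)>26))&(z>62)&(z<82)&~((abs(x)>45)&(abs(y)>30)))
fit("block",(abs(x)<37)&(y<-13)&(y>-23)&(z>85)&(z<104)&~red)
print(state()["force"],state()["time"])
E
```

```text
jig 777 [0.04 0.21] +- [0.02 0.03] h 56.9 sd 0.67
board 147 [-0.11  0.41] +- [0.09 0.16] h 71.9 sd 0.61
carrier 399 [-0.06  0.44] +- [0.08 0.12] h 72.0 sd 1.04
block 108 [ 0.08 27.89] +- [0.54 3.61] h 101.4 sd 2.03
[-2.97046829  1.75603957 16.96934322] 19.55
```

Level (about 0.2°), 13 mm down. Hold a bit longer.

arm_command(grip=[0.015,0.015,0.015,0.015,0.015,0.015,0.015,0.015], travel=[[0,0,-0.0001],[0,0,-0.0001],[0,0,-0.0001],[0,0,-0.0001],[0,0,-0.0001],[0,0,-0.0001],[0,0,-0.0001],[0,0,-0.0001]], turn=[0,0,0,0,0,0,0,0])

```text
time: 20.55
tcp_pos: [521.4, -177.5, 114.2]
eef_rot: [0.123, 0.992, -0.0, 0.0]
force: [-4.5, 1.9, 17.9]
grip_width: 22.9
gripper_force: 71.9
```

arm_command(grip=[0.015,0.015,0.015,0.015,0.015,0.015,0.015,0.015], travel=[[0,0,0.001],[0,0,0.002],[0,0,0.004],[0,0,0.006],[0,0,0.008],[0,0,0.01],[0,0,0.012],[0,0,0.014]], turn=[0,0,0,0,0,0,0,0])

```text
time: 21.55
tcp_pos: [521.2, -177.4, 127.3]
eef_rot: [0.123, 0.992, 0.0, -0.0]
force: [1.1, -0.5, -1.1]
grip_width: 23.4
gripper_force: 69.7
```

arm_command(grip=[0.015,0.015,0.015,0.015,0.015,0.015,0.015,0.015], travel=[[0,0,0.003],[0,0,0.006],[0,0,0.012],[0,0,0.02],[0,0,0.03],[0,0,0.045],[0,0,0.045],[0,0,0.045]], turn=[0,0,0,0,0,0,0,0])

```text
time: 22.55
tcp_pos: [521.2, -177.4, 172.0]
eef_rot: [0.123, 0.992, 0.0, -0.0]
force: [0.0, -0.3, -2.4]
grip_width: 23.4
gripper_force: 69.5
```

arm_command(grip=[0.015,0.015,0.015,0.015,0.015,0.015,0.015,0.015], travel=[[-0.003,0.035,0],[-0.008,0.09,0],[-0.014,0.15,0],[-0.02,0.21,0],[-0.026,0.27,0],[-0.031,0.325,0],[-0.035,0.37,0],[-0.036,0.3835,0]], turn=[-0.02,-0.05,-0.08,-0.11,-0.14,-0.17,-0.19,-0.197])

```text
time: 23.55
tcp_pos: [484.5, 208.2, 171.7]
eef_rot: [0.219, 0.976, -0.0, -0.0]
force: [0.4, -1.3, -3.5]
grip_width: 23.5
gripper_force: 69.7
```

arm_command(grip=[0.015,0.015,0.015,0.015,0.015,0.015,0.015,0.015], travel=[[0,0,0],[0,0,0],[0,0,-0.03],[0,0,-0.06],[0,0,-0.08],[0,0,-0.095],[0,0,-0.095],[0,0,-0.095]], turn=[0,0,0,0,0,0,0,0])

```text
time: 24.55
tcp_pos: [485.7, 205.5, 77.9]
eef_rot: [0.221, 0.975, 0.0, 0.0]
force: [0.6, 0.5, -2.3]
grip_width: 23.1
gripper_force: 69.7
```

```bash
python3 - <<'E'
from h import *
s=camera("side"); print(state()["force"],state()["tcp_pos"])
cv2.imwrite("pics/place.png",np.hstack([cv2.resize(s["image"][110:210,220:320],(400,400)),cv2.resize(s["image"][190:290,310:410],(400,400))]))
E
```

```text
[ 0.59932318 -0.27897887 -2.08670013] [485.77796273 205.68503033  78.01481225]
```

View pics/place.png

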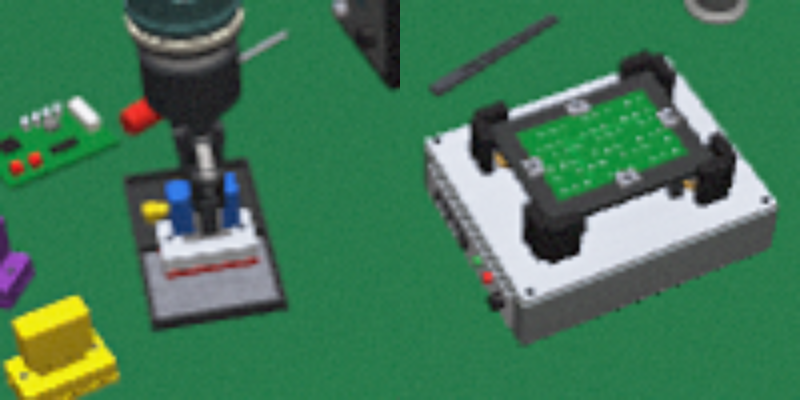

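The press is aligned over the grey half (crop (205,250)) and the carrier is back up and level. Lowering.

arm_command(grip=[0.015,0.015,0.015,0.015,0.015,0.015,0.015,0.015], travel=[[0,0,-0.012],[0,0,-0.02],[0,0,-0.025],[0,0,-0.028],[0,0,-0.029],[0,0,-0.03],[0,0,-0.0305],[0,0,-0.0305]], turn=[0,0,0,0,0,0,0,0])

```text
time: 25.6
tcp_pos: [485.4, 206.1, 47.4]
eef_rot: [0.22, 0.975, 0.0, 0.0]
force: [-2.1, 0.0, 7.6]
grip_width: 23.0
gripper_force: 70.9
```

arm_command(grip=[0.015,0.015,0.015], travel=[[0,0,-0.0005],[0,0,-0.0005],[0,0,-0.0005]], turn=[0,0,0])

```text
time: 25.98
tcp_pos: [485.5, 206.2, 47.4]
eef_rot: [0.22, 0.975, 0.0, 0.001]
force: [-5.4, -1.0, 16.7]
grip_width: 23.3
gripper_force: 72.2
```

Seated on the floor; ease off, release and rise.

arm_command(grip=[0.015,0.015,0.0854,0.0854,0.0854,0.0854,0.0854,0.0854], travel=[[0,0,0.0008],[0,0,0.0008],[0,0,0.0008],[0,0,0.0008],[0,0,0.0008],[0,0,0.0008],[0,0,0.0008],[0,0,0.0008]], turn=[0,0,0,0,0,0,0,0])

```text
time: 26.98
tcp_pos: [485.2, 206.0, 47.0]
eef_rot: [0.22, 0.975, -0.0, -0.0]
force: [0.7, -0.3, 0.1]
grip_width: 85.4
gripper_force: 0.0
```

arm_command(grip=[0.0854,0.0854,0.0854,0.0854,0.0854,0.0854,0.0854,0.0854], travel=[[0,0,0.001],[0,0,0.02],[0,0,0.05],[0,0,0.1],[0,0,0.15],[0,0,0.15],[0,0,0.15],[0,0,0.15]], turn=[0,0,0,0,0,0,0,0])

```text
time: 27.98
tcp_pos: [484.7, 205.9, 196.0]
eef_rot: [0.22, 0.975, -0.0, -0.001]
force: [-0.3, 0.5, 1.0]
grip_width: 85.2
gripper_force: 0.0
```

```bash
python3 - <<'E'
from h import *
s=camera("side"); print(state()["force"],state()["tcp_pos"],state()["grip_width"])
cv2.imwrite("pics/end.png",cv2.resize(s["image"][90:280,170:420],(750,570)))
E
```

```text
[-0.00651085 -0.14331468 -0.31641397] [484.74243877 205.89259602 196.03485632] 85.32201726695047
```

View pics/end.png

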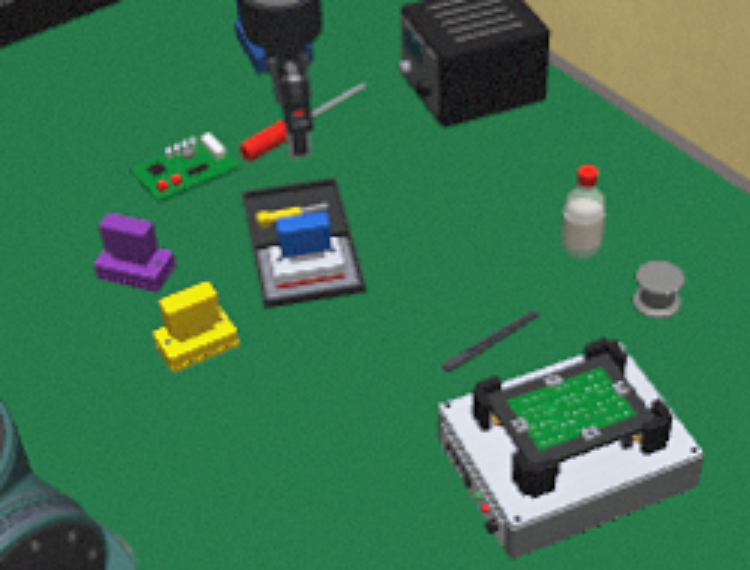

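The press stands upright in the grey half (crop (305,250)), the gripper is clear, and the carrier is up and level at (575,410).

```bash
python3 -c "from station import workorder; print(workorder.close_job())"
```

```text
the job is handed in; nothing more can be done
None
```

The job is handed in, though no verdict came back: I held the board on its stops at about 20 N (wrist-force estimate) for over 2 s, about 0.2° off level, the carrier rose again, and the press block is back, pad down, in the grey-lined half of the tray.

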